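# Run the magnifier along its locking rail to the end stop

### The job

Bring the magnifier over the glass specimen slide: press the lock button on top of its carriage and, keeping the button held down with the fingertips, push the carriage along the rail until it is fully against the end stop beside the slide. Then let the button spring up so that the carriage is locked there, and move clear. Only press and push: do not pick up or shift the loose things standing around.

Things in the scene. Friction and masses are not known exactly. Their poses are not given: they have to be found in the camera images.
- rail: Fixed rail unit on the table: aluminium bed 100 mm wide (x), 12 high, from y = -130 to +175 mm, with a steel rail, a row of locking pins, and at the +y end a low shelf (x 50 to 155, y 60 to 175 mm) with the glass slide. Origin on the table below the middle of the button's travel; z up; +y is the direction in which the carriage slides to the end stop.
- carriage (a joint): Travel of the grey carriage along the rail's +y in m: 0.140 against the end stop, starts locked between 0 and 0.065. It is 105 mm long, 94 wide, its deck 50 mm above the table. With the button down it slides easily (about 1 N, 0.4 to 0.9 kg); else pins every 12 mm lock it with 1 mm of play either way (0.139 to 0.140 at the stop).
- lock_button (a joint): How far the lock button is pressed down, in m: 0 up (locked), 0.009 fully down; the lock frees at about 0.0055. Spring: about 2.4 N to start, 6 N fully down. It springs up again by itself.
- button_top (a point): Centre of the top of the lock button: a ribbed steel rectangular pad 36 mm wide (across the rail) and 42 long (along it), standing 18 mm above the carriage's deck, 68 mm above the table when up. The point moves with the carriage and the press; in the rail's frame it is at x = 0, y = carriage - 0.071 m.
- block_face (a point): On the carriage's solid upright block (92 mm wide, 48 long, top 95 mm above the table), which stands just ahead of the button: the middle of its flat face that looks back over the button (towards the rail's -y), 80 mm above the table, 26 mm ahead of the button's centre. Fingertips that press the button can push against this face.
- lens_center (a point): Centre of the round magnifier lens (74 mm across its rim, 55 to 65 mm above the table), fixed to the carriage's block and reaching out to the rail's +x side, 112 mm from the rail's centre line. It comes over the glass slide when the carriage is at the end stop.
- stop_face (a point): On the face of the end stop that the carriage's front end meets, 70 mm above the table on the rail's centre line. The stop is a dark steel block 92 mm wide, 22 long, its top 92 mm above the table.
- weight: Bystander, loose: brass weight, 44 mm across and 60 high (mm). Origin at the centre of its underside. Leave it alone.
- spool: Bystander, loose: empty wooden spool, 40 across and 50 high (mm). Origin at the centre of its underside. Leave it alone.
- jar: Bystander, loose: small amber jar with a cap, 48 across and 60 high (mm). Origin at the centre of its underside. Leave it alone.
- brush: Bystander, loose: soft brush lying flat, 170 long (mm). Origin at the centre of its underside. Leave it alone.
- dish: Bystander, loose: shallow white bowl, 80 across and 25 high (mm). Origin at the centre of its underside. Leave it alone.
- beaker: Bystander, loose: clear glass cup, 60 across and 75 high (mm). Origin at the centre of its underside. Leave it alone.

How it is judged (in metres and radians):
On the way, in this order (a step that is already met when the one before it is completed fails the run):
1. the lock button is pressed down while the carriage is still in the first part of its travel (value of joint lock_button above 0.006 m and value of joint carriage below 0.09 m), for 0.1 s.
2. the carriage reaches the end stop with the button still held down (value of joint lock_button above 0.005 m and value of joint carriage above 0.137 m), for 0.05 s.
At the end, for the whole second after the job is handed in: The carriage is within 3 mm of the end stop (joint above 0.137), at rest, and the button has sprung up (less than 2 mm down), so that it is locked there (value of joint carriage above 0.137 m and value of joint lock_button below 0.002 m and velocity of joint carriage below 0.01 m/s); the robot touches nothing.
It fails at once if a loose bystander is shifted by more than 20 mm or lifted (distance of any of weight, spool, jar, brush, dish, beaker from where it was at the start of the episode above 0.02 m).
It also fails if it takes over 32 s, if anything falls off the work surface, if the arm or the gripper's body presses on something with over 40 N, if the wrist force passes 120 N, or if a joint passes its speed limit or range.

### The arm

A 6-joint arm with a two-finger parallel gripper is mounted at the origin on the work surface. World frame = base frame: x ahead of the robot, y to its left, z up, the work surface at z = 0. Lengths are in m, angles in degrees, forces in N, time in s.
With the tool pointing down it reaches from about 0.4 to 0.825 m from the base axis. Payload 7 kg.
Tool frame: the origin (TCP) lies at the very end of the fingers, on their centre line; the grasp point (between the pads) lies 19 mm behind it; z points along the fingers, y is the line along which they close (so a half turn about z gives the same grasp; the last joint's range is limited). The gripper opens to 88 mm and grips with 3 to 60 N. Pads are 19 mm wide; open, the fingers measure 130 mm over their backs; the gripper's body (78 mm by 193 mm) begins 47 mm behind the grasp point.
Start: joints at [93.169, 20.546, 0.682, 0, -70.136, -16.507], TCP at [0.156, 0.657, 0.227] pointing down, gripper open.
Joint ranges: [-176.03, 176.03], [-82.01, 121.73], [-58.28, 71.71], [-173.87, 95.51], [-174.79, -0.11], [-173.66, 173.66]. Speed limits (degrees/s): [136.94, 136.94, 172.46, 180, 180, 180].

### API

Orientations are given as [roll, pitch, yaw] about the fixed x, y, z axes, in that order (R = Rz(yaw) Ry(pitch) Rx(roll)).
In Python, from plant import ctrl gives the robot as it stands.
- The arm moves only by the tool carry_out, never from a script. Its argument "deltas" is a list that holds one entry, the list of rows, each a list of 5 numbers: the shift along the tool's x, y, z scaled (see below), then the turn about the tool's z scaled (see below), then the opening, from -1 (shut) to 1 (fully open). A call has 1 to 5 rows; each row is the pose to reach, as a shift and turn from the pose commanded when the call began, along the tool's axes at that moment, turning the shorter way round; what a row does not reach only later rows make up. The controller multiplies each number of a shift by 20 cm and each number of a turn by 2 pi rad. A row lasts 1/10 s, in which the tool goes at most 50 mm and 8.59 degrees, less where a joint would pass 70% of its speed; a pose out of reach is approached as far as the arm can. A call with a number of a shift or a turn outside -1 to 1 is refused whole. A call with a gripper value outside its range is refused whole. The fingers move at their own pace and stop on an object; the grip force is fixed at half the most. Time passes only in rows, so rows that repeat a pose let the fingers close. It gives the time, the measured TCP pose, the force, the opening and the grip force at its end, in the units of the state.
- ctrl.get_obs(): the state, without advancing time (a new reading comes with each control period).
- ctrl.snapshot(name): name is "scene" or "top"; returns a dict with "color" (480x640x3 uint8, red, green, blue), "camera_matrix" (3x3 intrinsics, pixels), "k1" (the pictures are not rectified: a ray, as slopes to the right and down, at radius r is drawn at 1 + k1 r^2 times it, then the intrinsics apply), "R" (3x3) and "t" (3): a world point X has camera coordinates R X + t. Camera axes: x right, y down, z forward; pixel columns grow to the right and rows downward; lengths in m; the calibration is good to about 2 mm. A picture is of the moment at which its call begins. There is no depth.
- ctrl.close_job(): hands the job in; it is judged then, once.
Trained networks look in a picture, given as the dict that the camera call returned (one of the last four; its "shot" number tells which), for a name from the list of things; names that differ only in an ending like _2 or _b are one class to them, and where a whole thing is asked for, a point or a joint stands for the part that bears it (a point fixed in the world has none). Each returns a list of dicts, best first, with "p" (0 to 1); they miss things now and then, are a little off and sometimes report something else, mostly with a low value. They report only what shows in the picture. A call takes as long as a camera call.
- ctrl.search_frame(picture, name): "centre" ([column, row] in pixels, amid what is visible of it).
- ctrl.silhouettes(picture, name): "mask" (480x640 bool, what is visible of it) and "centre" ([column, row] in pixels, amid what is visible of it).
- ctrl.spot_point(picture, name): "centre" ([column, row] in pixels: a listed point, or the origin of a listed thing).
The state is a dict: "clock": time; "joint_pos": joint angles; "qvel": joint speeds; "tau": joint torques, N m; "tool_pos": TCP position; "orientation": TCP orientation; "force": force on the tool from outside, world axes, zero at the start; "moment": the same for the moment, N m; "opening": finger opening in m; "gripper_force": force on a finger pad.
Only numpy, scipy, OpenCV 4.12 (cv2) and the standard library are available. Lean on these libraries where they do the work, as an engineer would, in place of code of your own. Each camera call takes 0.05 s, during which the arm holds its last target. There are 200 camera calls.

## Working session

There is one attempt and no reset: what is moved stays moved. The work goes in short steps, Python scripts to look and compute and a tool call to move; the robot and the scene stay as the last step left them, time stands still between calls to the robot, and variables do not carry over. Pictures are saved under pics/ and viewed, at most 10 in all, crops included, and the job is handed in when it is done.

Besides the shell and the picture viewer there is one more tool, called as name(argument=value, ...) on one line, values as JSON. carry_out: Moves the arm, as the interface text tells. Its arguments: {"type":"object","properties":{"deltas":{"type":"array"}},"required":["deltas"]}

```bash
mkdir -p pics
cat > h.py <<'E'
import numpy as np, cv2
from plant import ctrl
def ray(s,px):
    K=np.array(s["camera_matrix"]);k=s["k1"]
    d=np.array([(px[0]-K[0,2])/K[0,0],(px[1]-K[1,2])/K[1,1]]);u=d.copy()
    for _ in range(20): u=d/(1+k*(u@u))
    R=np.array(s["R"]);t=np.array(s["t"])
    return -R.T@t, R.T@np.array([u[0],u[1],1])
def atz(s,px,z):
    o,d=ray(s,px); return o+d*(z-o[2])/d[2]
E
python3 - <<'E'
from h import *
print(ctrl.get_obs())
Z=dict(button_top=.068,block_face=.08,lens_center=.06,stop_face=.07,rail=0)
for n in("scene","top"):
    s=ctrl.snapshot(n); cv2.imwrite(f"pics/{n}0.png",s["color"][...,::-1])
    print(n,-np.array(s["R"]).T@s["t"])
    for k,z in Z.items():
        for r in ctrl.spot_point(s,k)[:2]: print(k,round(r["p"],2),np.round(r["centre"]),np.round(atz(s,r["centre"],z),4))
    for k in "weight spool jar brush dish beaker".split():
        for r in ctrl.spot_point(s,k)[:1]: print(k,round(r["p"],2),np.round(r["centre"]),np.round(atz(s,r["centre"],0),3))
E
```

```text
{'clock': 0.0, 'joint_pos': array([ 9.31700019e+01,  2.05923013e+01,  6.33962471e-01, -2.27438654e-02,
       -7.01340008e+01, -1.65085331e+01]), 'qvel': array([-0.01470258,  0.02046929, -0.02456583, -0.00770364,  0.02714785,
       -0.09067648]), 'tau': array([ 2.11029233e-03, -5.82720172e+01,  2.93057656e+01,  6.99679077e+00,
        7.02322679e-03, -1.52330790e-04]), 'tool_pos': array([0.15560313, 0.65632263, 0.22560608]), 'orientation': array([ 1.79905391e+02, -5.74281943e-03, -1.33462726e+01]), 'force': array([ 0.06880016, -0.03559023, -0.22182109]), 'moment': array([-0.04820323, -0.03125566, -0.03041267]), 'gripper_force': 0.0, 'opening': 0.08782211895673307}
scene [1.14957895 0.36115106 0.64941444]
button_top 0.61 [270. 196.] [ 0.4839 -0.0859  0.068 ]
block_face 0.87 [276. 194.] [ 0.4851 -0.0684  0.08  ]
block_face 0.38 [368. 227.] [0.4931 0.1507 0.08  ]
lens_center 0.74 [247. 229.] [ 0.5935 -0.0745  0.06  ]
stop_face 0.61 [341. 237.] [0.5347 0.1115 0.07  ]
rail 0.71 [293. 226.] [ 0.4808 -0.0312  0.    ]
weight 0.72 [335. 212.] [0.386 0.03  0.   ]
spool 0.71 [307. 194.] [ 0.35
[... 221 characters left out ...]
4743 -0.0829  0.068 ]
button_top 0.58 [302. 241.] [0.5405 0.1162 0.068 ]
block_face 0.78 [397. 273.] [ 0.484 -0.061  0.08 ]
block_face 0.62 [388. 341.] [ 0.3588 -0.0458  0.08  ]
lens_center 0.59 [404. 215.] [ 0.5936 -0.0745  0.06  ]
lens_center 0.24 [484. 305.] [ 0.4269 -0.2258  0.06  ]
stop_face 0.68 [303. 246.] [0.5312 0.1148 0.07  ]
stop_face 0.5 [297. 307.] [0.4176 0.1234 0.07  ]
rail 0.56 [376. 268.] [ 0.4937 -0.0277  0.    ]
weight 0.76 [346. 329.] [0.373 0.03  0.   ]
spool 0.82 [387. 342.] [ 0.349 -0.05   0.   ]
jar 0.73 [298. 308.] [0.412 0.125 0.   ]
brush 0.69 [439. 231.] [ 0.57  -0.151  0.   ]
dish 0.85 [242. 232.] [0.562 0.242 0.   ]
beaker 0.64 [483. 310.] [ 0.415 -0.24   0.   ]
```

View pics/scene0.png

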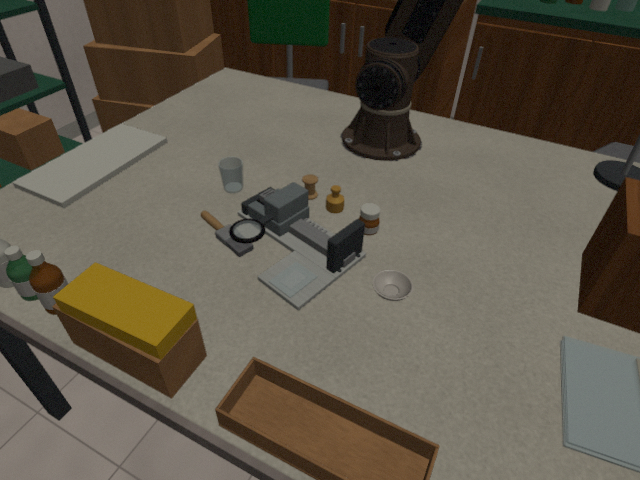

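View pics/top0.png

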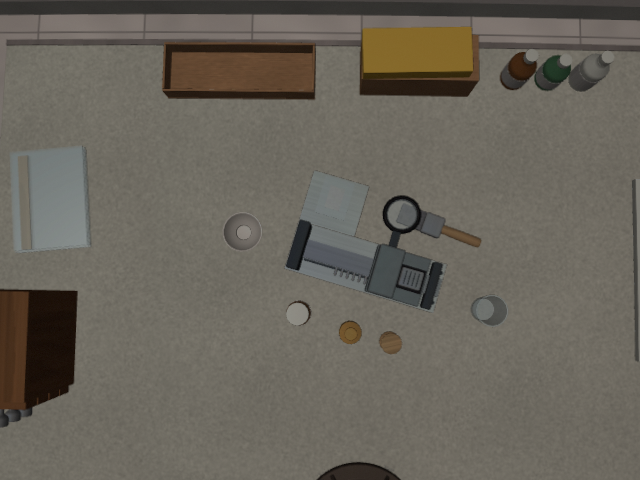

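The scene view shows the carriage at about (280,205) and the stop at (347,245). In the top view the button is at (411,278), the block at (387,270), the stop at (298,245) and the lens at (402,214). All bystanders are clear of the rail. Next I fit the rail pose and overlay it.

Run:
```python
from h import *
from scipy.optimize import least_squares
S=[ctrl.snapshot(n) for n in("scene","top")]
def proj(s,X):
    p=np.array(s["R"])@X+s["t"];u=p[:2]/p[2];u=u*(1+s["k1"]*u@u);K=np.array(s["camera_matrix"])
    return np.array([K[0,0]*u[0]+K[0,2],K[1,1]*u[1]+K[1,2]])
def W(q,p):
    a=q[2];return np.array([q[0]+np.cos(a)*p[0]-np.sin(a)*p[1],q[1]+np.sin(a)*p[0]+np.cos(a)*p[1],p[2]])
M=lambda q:dict(button_top=(0,q[3]-.071,.068),block_face=(0,q[3]-.045,.08),stop_face=(0,q[4],.07),lens_center=(.112,q[3]+q[5],.06),rail=(0,0,0))
D=[]
for s in S:
    for k in M([0]*6):
        r=ctrl.spot_point(s,k)
        if r: D.append((s,k,np.array(r[0]["centre"])))
    for r in ctrl.silhouettes(s,"button_top")[:1]: print("mask",r["p"],r["centre"],r["mask"].sum())
f=lambda q:np.concatenate([proj(s,W(q,M(q)[k]))-c for s,k,c in D]+[[(q[4]-.152)*300,(q[5]+.02)*50]])
r=least_squares(f,[.49,-.03,-.28,.03,.15,-.02],x_scale=[.01]*6,loss="soft_l1")
q=r.x;print(np.round(q,4),"yaw",np.degrees(q[2]));print(np.round(r.fun,1))
for k,p in M(q).items(): print(k,np.round(W(q,p),4))
o=[]
for s,(x,y) in zip(S,((200,160),(280,190))):
    im=cv2.resize(s["color"][y:y+140,x:x+170,::-1],None,fx=4.5,fy=4.5,interpolation=cv2.INTER_CUBIC) if 0 else cv2.resize(s["color"][y:y+130,x:x+180,::-1],None,fx=2.2*2,fy=2.2*2,interpolation=cv2.INTER_CUBIC)
    im=np.clip(im*1.6,0,255).astype(np.uint8)
    T=lambda p:tuple(int(v) for v in ((proj(s,W(q,p))-(x,y)+.5)*4.4))
    def box(a,b,c,d,z,col): cv2.polylines(im,[np.array([T((i,j,z)) for i,j in((a,c),(b,c),(b,d),(a,d))])],True,col,1)
    box(-.05,.05,-.13,.175,.012,(0,255,0)); b=q[3]-.071
    box(-.018,.018,b-.021,b+.021,.068,(0,0,255)); box(-.046,.046,b+.026,b+.074,.095,(255,255,0))
    box(-.046,.046,q[4],q[4]+.022,.092,(255,0,255)); box(.05,.155,.06,.175,.02,(0,255,255))
    o.append(im)
cv2.imwrite("pics/fit_s.png",o[0]);cv2.imwrite("pics/fit_t.png",o[1])
```

```text
mask 0.48 [263.0, 193.6] 88
mask 0.79 [410.4, 278.4] 442
[ 0.4949 -0.0285 -0.2935  0.0103  0.1516 -0.0196] yaw -16.81651415837649
[-0.5 -0.1  2.4 -1.   0.9 -0.3 -0.7 -1.  -1.3  2.3  1.4 -0.7 -3.  55.7
  0.5 -0.5 -0.4 -4.  -0.3  0.9 -0.1  0. ]
button_top [ 0.4774 -0.0866  0.068 ]
block_face [ 0.4849 -0.0617  0.08  ]
stop_face [0.5388 0.1166 0.07  ]
lens_center [ 0.5994 -0.0698  0.06  ]
rail [ 0.4949 -0.0285  0.    ]
```

View pics/fit_t.png

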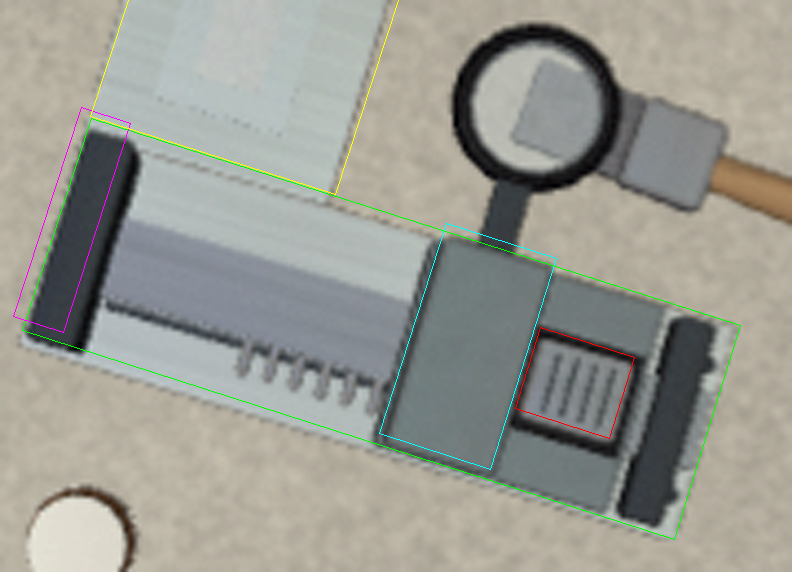

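View pics/fit_s.png

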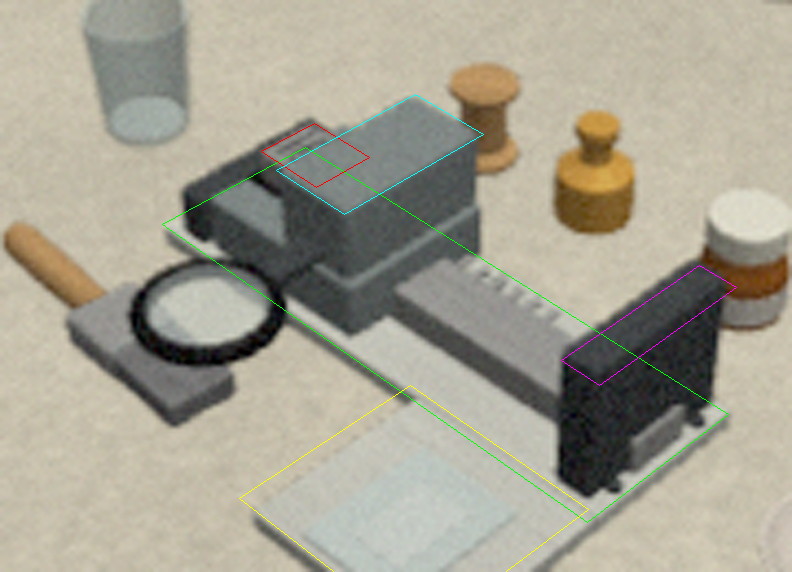

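The overlay fits well. The true button sits about 4 mm further in -x, so I take it as (0.4737, -0.085), with the rail yaw at -16.8°. The next moves swing the arm around with the gripper shut.

carry_out(deltas=[[[0.68, 0.71, 0, 0, -1], [0.68, 0.71, 0, 0, -1], [0.68, 0.71, 0, 0, -1], [0.68, 0.71, 0, 0, -1], [0.68, 0.71, 0, 0, -1]]])

```text
clock: 2.4
tool_pos: [0.257, 0.483, 0.2274]
orientation: [-180.0, 0.0, -13.5]
force: [-0.8, 2.1, 0.6]
opening: 0.0533
gripper_force: 0.0
```

carry_out(deltas=[[[0.93, 0.65, 0, 0, -1], [0.93, 0.65, 0, 0, -1], [0.93, 0.65, 0, 0, -1], [0.93, 0.65, 0, 0, -1], [0.93, 0.65, 0, 0, -1]]])

```text
clock: 2.9
tool_pos: [0.4078, 0.3157, 0.2269]
orientation: [-180.0, -0.0, -13.4]
force: [-0.4, 0.6, 0.1]
opening: 0.0134
gripper_force: 0.0
```

carry_out(deltas=[[[0.39, 0.94, 0, 0, -1], [0.39, 0.94, 0, 0, -1], [0.39, 0.94, 0, 0, -1], [0.39, 0.94, 0, 0, -1], [0.39, 0.94, 0, 0, -1]]])

```text
clock: 3.4
tool_pos: [0.4388, 0.113, 0.2269]
orientation: [180.0, -0.0, -13.6]
force: [0.2, 0.8, 0.3]
opening: 0.0003
gripper_force: 0.0
```

carry_out(deltas=[[[0.39, 0.94, 0.3, 0.0096, -1], [0.39, 0.94, 0.3, 0.0096, -1], [0.39, 0.94, 0.3, 0.0096, -1], [0.39, 0.94, 0.3, 0.0096, -1], [0.39, 0.94, 0.3, 0.0096, -1]]])

```text
clock: 3.9
tool_pos: [0.4709, -0.0871, 0.165]
orientation: [179.9, 0.1, -17.0]
force: [-0.6, 1.0, -0.8]
opening: 0.0003
gripper_force: 0.0
```

Run:
```python
from h import *
s=ctrl.snapshot("scene"); im=s["color"][120:250,200:380,::-1]
a=np.clip(cv2.resize(im,None,fx=4.4,fy=4.4,interpolation=cv2.INTER_CUBIC)*1.5,0,255).astype(np.uint8)
cv2.imwrite("pics/above.png",a); o=ctrl.get_obs(); print(o["clock"],o["tool_pos"],o["orientation"],o["opening"])
```

```text
3.95 [ 0.47106871 -0.08683078  0.16504939] [ 1.79922451e+02  1.24291469e-01 -1.69896346e+01] 0.0006784594532336102
```

View pics/above.png

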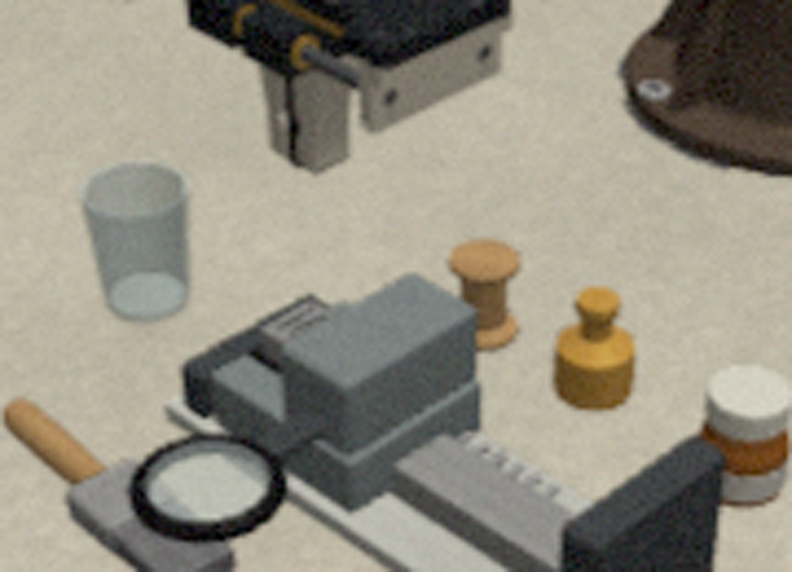

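The picture shows the closed fingers at (300,165), the body clear above, and nothing in the way below. I descend to just above the button, then press slowly.

carry_out(deltas=[[[0.01, 0, 0.2, 0, -1], [0.01, 0, 0.4, 0, -1], [0.01, 0, 0.46, 0, -1], [0.01, 0, 0.46, 0, -1], [0.01, 0, 0.46, 0, -1]]])

```text
clock: 4.45
tool_pos: [0.4742, -0.0838, 0.0753]
orientation: [-180.0, -0.0, -16.7]
force: [-0.3, -0.5, 0.8]
opening: 0.0005
gripper_force: 0.0
```

carry_out(deltas=[[[0, 0, 0.02, 0, -1], [0, 0, 0.03, 0, -1], [0, 0, 0.04, 0, -1], [0, 0, 0.04, 0, -1]]])

```text
clock: 4.85
tool_pos: [0.4738, -0.0844, 0.067]
orientation: [-180.0, -0.1, -16.8]
force: [-0.5, 0.9, 2.6]
opening: 0.0003
gripper_force: 1.3
```

carry_out(deltas=[[[0, 0, 0.02, 0, -1], [0, 0, 0.035, 0, -1], [0, 0, 0.042, 0, -1], [0, 0, 0.042, 0, -1], [0, 0, 0.042, 0, -1]]])

```text
clock: 5.35
tool_pos: [0.474, -0.0847, 0.0591]
orientation: [-180.0, -0.1, -16.8]
force: [-3.4, 1.4, 15.5]
opening: 0.0008
gripper_force: 7.6
```

The button has bottomed at 15 N. Next I push along the rail (tool -y).

carry_out(deltas=[[[0, -0.03, 0, 0, -1], [0, -0.07, 0, 0, -1], [0, -0.12, 0, 0, -1], [0, -0.17, 0, 0, -1], [0, -0.22, 0, 0, -1]]])

```text
clock: 5.85
tool_pos: [0.486, -0.0426, 0.0591]
orientation: [180.0, -0.0, -16.8]
force: [-5.0, 0.1, 18.0]
opening: 0.0005
gripper_force: 9.0
```

carry_out(deltas=[[[0, -0.05, 0, 0, -1], [0, -0.1, 0, 0, -1], [0, -0.15, 0, 0, -1], [0, -0.2, 0, 0, -1], [0, -0.24, 0, 0, -1]]])

```text
clock: 6.35
tool_pos: [0.4991, 0.0035, 0.0591]
orientation: [179.9, 0.1, -16.8]
force: [-9.6, 1.5, 20.3]
opening: 0.0002
gripper_force: 10.4
```

Run:
```python
from h import *
s=ctrl.snapshot("scene"); im=s["color"][120:250,200:380,::-1]
a=np.clip(cv2.resize(im,None,fx=4.4,fy=4.4,interpolation=cv2.INTER_CUBIC)*1.5,0,255).astype(np.uint8)
cv2.imwrite("pics/push.png",a); o=ctrl.get_obs(); print(o["tool_pos"],o["force"])
```

```text
[0.49954126 0.00430541 0.05905701] [-8.8199442   4.05627964 21.32211934]
```

View pics/push.png

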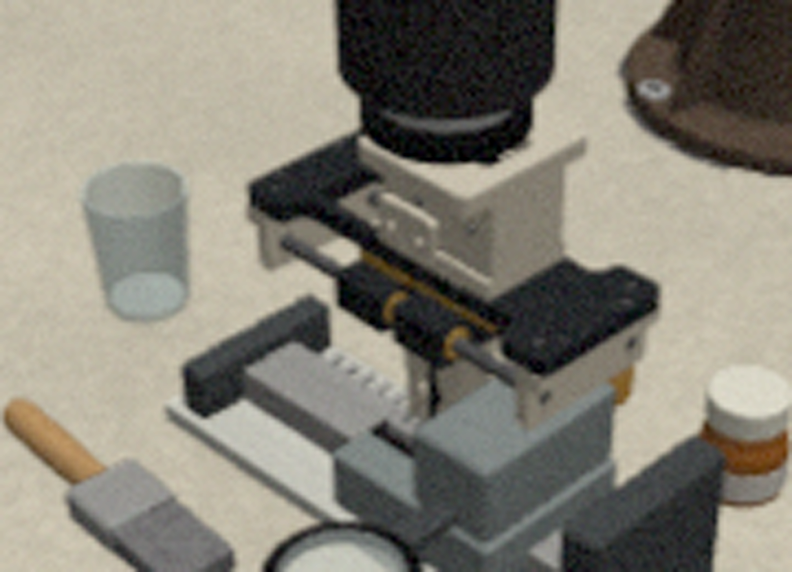

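The block has moved well along the rail with the fingers on the button, and about 40 mm remain. The -9 N in x is lateral, so I ease off 1 mm in -x.

carry_out(deltas=[[[-0.003, -0.04, 0, 0, -1], [-0.006, -0.08, 0, 0, -1], [-0.008, -0.12, 0, 0, -1], [-0.01, -0.15, 0, 0, -1], [-0.01, -0.15, 0, 0, -1]]])

```text
clock: 6.9
tool_pos: [0.5073, 0.0335, 0.0591]
orientation: [-180.0, -0.1, -16.7]
force: [-2.6, 3.1, 16.0]
opening: 0.0004
gripper_force: 7.8
```

carry_out(deltas=[[[0, -0.01, 0, 0, -1], [0, -0.02, 0, 0, -1], [0, -0.03, 0, 0, -1], [0, -0.04, 0, 0, -1], [0, -0.04, 0, 0, -1]]])

```text
clock: 7.4
tool_pos: [0.5093, 0.0406, 0.0592]
orientation: [-180.0, -0.1, -16.8]
force: [-4.5, 1.1, 15.6]
opening: 0.0007
gripper_force: 7.8
```

carry_out(deltas=[[[0, -0.01, 0, 0, -1], [0, -0.02, 0, 0, -1], [0, -0.03, 0, 0, -1], [0, -0.04, 0, 0, -1], [0, -0.04, 0, 0, -1]]])

```text
clock: 7.9
tool_pos: [0.5102, 0.0454, 0.059]
orientation: [179.7, 0.1, -16.8]
force: [-4.8, -12.2, 18.6]
opening: 0.0001
gripper_force: 9.4
```

Resistance of 12 N has appeared. I push a little further to be certain it is the stop.

carry_out(deltas=[[[0, -0.015, 0, 0, -1], [0, -0.03, 0, 0, -1], [0, -0.04, 0, 0, -1], [0, -0.04, 0, 0, -1]]])

```text
clock: 8.3
tool_pos: [0.5101, 0.0468, 0.0589]
orientation: [179.2, 0.3, -16.8]
force: [-0.9, -46.8, 26.1]
opening: 0.0005
gripper_force: 25.9
```

Pushing 8 mm more gave only 1.4 mm of travel and 47 N, so the carriage is firmly at the stop. I lift straight up while still leaning forward.

carry_out(deltas=[[[0, 0.01, -0.02, 0, -1], [0, 0.01, -0.06, 0, -1], [0, 0.01, -0.1, 0, -1], [0, 0.03, -0.3, 0, -1], [0, 0.03, -0.5, 0, -1]]])

```text
clock: 8.8
tool_pos: [0.5103, 0.0488, 0.1576]
orientation: [179.8, 0.2, -16.9]
force: [0.9, 0.6, 0.2]
opening: 0.0006
gripper_force: 0.0
```

carry_out(deltas=[[[0, 0.2, -0.2, 0, -1], [0, 0.6, -0.5, 0, -1], [0, 0.8, -0.5, 0, -1], [0, 0.8, -0.5, 0, -1], [0, 0.8, -0.5, 0, -1]]])

```text
clock: 9.3
tool_pos: [0.4649, -0.1063, 0.2601]
orientation: [-180.0, -0.2, -17.0]
force: [-0.2, 0.5, 0.4]
opening: 0.0003
gripper_force: 0.0
```

Run:
```python
from h import *
s=ctrl.snapshot("top"); im=s["color"][190:320,280:460,::-1]
a=np.clip(cv2.resize(im,None,fx=4.4,fy=4.4,interpolation=cv2.INTER_CUBIC)*1.5,0,255).astype(np.uint8)
cv2.imwrite("pics/end_t.png",a)
s=ctrl.snapshot("scene"); im=s["color"][150:280,200:380,::-1]
a=np.clip(cv2.resize(im,None,fx=4.4,fy=4.4,interpolation=cv2.INTER_CUBIC)*1.5,0,255).astype(np.uint8)
cv2.imwrite("pics/end_s.png",a)
o=ctrl.get_obs(); print(o["clock"],o["tool_pos"],o["force"])
```

```text
9.4 [ 0.46511588 -0.10390523  0.25792678] [-0.55155086  0.77059875 -0.16335582]
```

View pics/end_s.png

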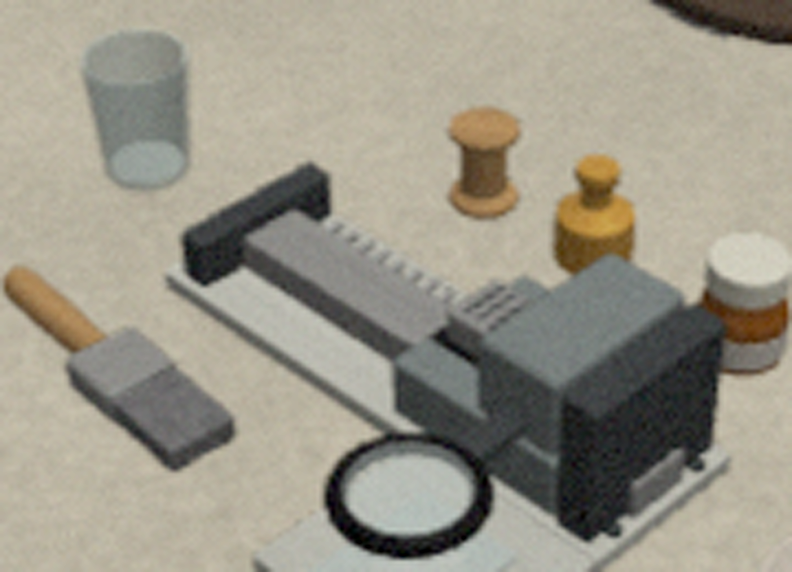

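The carriage block at (590,330) touches the stop, the lens at (410,490) is over the slide, the button at (490,310) is up, and the bystanders are undisturbed. I hand in after the arm settles.

carry_out(deltas=[[[0, 0, 0, 0, -1], [0, 0, 0, 0, -1], [0, 0, 0, 0, -1]]])

```text
clock: 9.7
tool_pos: [0.4656, -0.1024, 0.2575]
orientation: [180.0, 0.1, -16.7]
force: [0.7, 0.3, -0.3]
opening: 0.0001
gripper_force: 0.0
```

```bash
python3 -c "
from plant import ctrl
print(ctrl.close_job())"
```

```text
the job is handed in; nothing more can be done
None
```

The carriage was pushed to the end stop with the button held down. In the last picture the button is up, the lens is over the slide, the arm is clear and no bystander has moved; I handed the job in at about 9.7 s, and no verdict came back.

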